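# Zero the sight gauge and hold the ball tray over its glass

### The arm

A 6-joint arm with a two-finger parallel gripper is mounted at the origin on the work surface. World frame = base frame: x ahead of the robot, y to its left, z up, the work surface at z = 0. Lengths are in mm, angles in rad, forces in N, time in s.
With the tool pointing down it reaches from about 350 to 775 mm from the base axis. Payload 7.3 kg.
Tool frame: the origin (TCP) lies between the finger pads; the fingertips stand 14 mm ahead of it and the grasp point (between the pads) lies 5 mm behind it; z points along the fingers, y is the line along which they close (so a half turn about z gives the same grasp; the last joint's range is limited). The gripper opens to 92 mm and grips with 3 to 60 N. Pads are 19 mm wide; open, the fingers measure 130 mm over their backs; the gripper's body (75 mm by 190 mm) begins 47 mm behind the grasp point.
Start: joints at [-1.485, 0.342, 1.524, -0, 1.275, -0.146], TCP at [120.63, -510.974, 214.441] pointing down, gripper open.
Joint ranges: [-2.53, 2.53], [-0.77, 2.02], [0.04, 2.7], [-1, 4.14], [0.28, 2.66], [-3.11, 3.11]. Speed limits (rad/s): [2.57, 2.57, 3.14, 3.14, 3.14, 3.14].

### API

Orientations are given as [roll, pitch, yaw] about the fixed x, y, z axes, in that order (R = Rz(yaw) Ry(pitch) Rx(roll)).
In Python, from plant import get_obs, cams, close_job gives the robot as it stands. The module is installed in compiled form; this text tells all that it offers.
- The arm moves only by the shell command python3 -m creep 'ROWS'. ROWS is JSON, a list of rows, each an object of numbers: "hand": the opening, from 0 (shut) to 1 (fully open); "tx", "ty", "tz": the shift along the tool's x, y, z in m; "spin": the turn about the tool's z in degrees. In form: [{"hand": .., "tx": .., "ty": .., "tz": .., "spin": ..}, ...]. A call has 1 to 5 rows; each row shifts and turns the commanded pose from where the row before left it, along the tool's axes as they then stand; what a row does not reach is not made up. A row lasts 1/8 s, in which the tool goes at most 62.5 mm and 10.7 degrees, less where a joint would pass 70% of its speed; a pose out of reach is approached as far as the arm can. A call is refused whole if a number of a shift passes 0.0625 or a number of a turn 10.7, either way. A call with a gripper value outside its range is refused whole. The fingers move at their own pace and stop on an object; the grip force is fixed at half the most. Time passes only in rows, so rows that do not move let the fingers close. It gives the time, the measured TCP pose, the force, the opening and the grip force at its end, in the units of the state.
- get_obs(): the state, without advancing time (a new reading comes with each control period).
- cams.capture(name): name is "scene" or "top"; returns a dict with "color" (384x512x3 uint8, red, green, blue), "K" (3x3 intrinsics, pixels), "k1" (the pictures are not rectified: a ray, as slopes to the right and down, at radius r is drawn at 1 + k1 r^2 times it, then the intrinsics apply), "R" (3x3) and "t" (3): a world point X has camera coordinates R X + t. Camera axes: x right, y down, z forward; pixel columns grow to the right and rows downward; lengths in mm; the calibration is good to about 2 mm. A picture is of the moment at which its call begins. There is no depth.
- close_job(): hands the job in; it is judged then, once.
The state is a dict: "time": time; "joint_positions": joint angles; "dq": joint speeds; "tau": joint torques, N m; "tool_pos": TCP position; "tcp_rot": TCP orientation; "contact_force": force on the tool from outside, world axes, zero at the start; "moment": the same for the moment, N m; "grip_width": finger opening in mm; "finger_force": force on a finger pad.
Only numpy, scipy, OpenCV 4.12 (cv2) and the standard library are available. Lean on these libraries where they do the work, as an engineer would, in place of code of your own. Each camera call takes 0.05 s, during which the arm holds its last target. There are 200 camera calls.

### The job

Zero the sight gauge by pressing the push button on its control box fully down and letting it spring up again. Then lift the tray by its upright fin, keeping it level so that the loose steel ball stays in its pocket and without touching the ball, and hold it level and still with the ball's pocket straight above the gauge's round glass, the tray's underside about 80 mm above the glass. Finish while still holding it there, and leave everything else on the counter where it is.

Things in the scene. Friction and masses are not known exactly. Their poses are not given: they have to be found in the camera images.
- tray: white loose tray 140 x 70 mm (its x, y), about 260 g, flat on the counter at any yaw. Origin: centre of its underside; z up. Clear 3 mm floor with a 4 mm white deck on it (deck top at 7 mm). A dark steel fin stands on its middle; a dark steel counterweight block (26 x 56 mm, 14 mm high above the deck) is 53 mm from the origin towards -x. With the ball aboard it balances near the fin.
- fin_top (a point): centre of the top of the tray's upright fin, straight above the tray's origin, 65 mm above its underside. The fin is 36 mm long along the tray's x, 12 mm thick along its y and 58 mm high above the deck.
- pocket (a point): centre of the floor of the round pocket (30 mm across, 4 mm deep, clear floor) in the tray's deck, 42 mm from the tray's origin towards its +x, 3 mm above its underside
- ball: loose bright steel ball 25 mm in diameter, about 64 g, lying in the tray's pocket, where it can roll some 6 mm off centre. Origin: its centre. It climbs out if the tray is tipped past about 40 degrees or jerked.
- eye_glass (a point): centre of the top of the sight gauge's round glass, 40 mm above the counter. The gauge is a fixed grey puck 72 mm across with a brass ring and a 36 mm glass window facing up.
- zero (a joint): travel of the push button: 0 up, 0.006 m fully down; spring, about 5 N fully down
- zero_top (a point): centre of the top of the black push button (30 mm across); it is pressed straight down and stands on a fixed grey control box 90 x 75 mm and 34 mm high
- union_a: brass hex union, bystander, 36 mm across flats, 36 mm high; origin: centre of its underside
- union_b: second brass hex union, bystander, same size; origin: centre of its underside
- pipe_stub: grey PVC pipe stub standing on end, bystander, 50 mm across, 60 mm high; origin: centre of its underside
- sight_tube: green glass tube with brass hex ends lying down, bystander, 156 mm long (its x), 28 mm high; origin: underside at mid-length
- wrench: steel wrench lying flat, bystander, about 180 mm long (its x), 7 mm thick; origin: underside near its middle
- jar: jar with a steel cap, bystander, 60 mm across, 85 mm high; origin: centre of its underside

How it is judged:
By the outcome, as a careful person would: the job done as asked, in the order asked, and still so for the second after the job is handed in, while the arm keeps its last pose, push and grip.
It also fails if it takes over 61 s, if anything falls off the work surface, if the arm or the gripper's body presses on something with over 40 N, if the wrist force passes 120 N, or if a joint passes its speed limit or range.

## Working session

There is one attempt and no reset: what is moved stays moved. The work goes in short steps, Python scripts to look and compute and a shell command to move; the robot and the scene stay as the last step left them, time stands still between calls to the robot, and variables do not carry over. Pictures are saved under pics/ and viewed, at most 10 in all, crops included, and the job is handed in when it is done.

```bash
mkdir -p pics; cat > h.py <<'E'
import numpy as np, cv2
from plant import get_obs, cams
def und(c,px):
    K,k1=c["K"],c["k1"]
    d=np.array([k1,0,0,0,0],float)
    return cv2.undistortPoints(np.array(px,float).reshape(-1,1,2),np.array(K,float),d).reshape(-1,2)
def cast(c,px,z):
    R=np.array(c["R"]);t=np.array(c["t"]);o=-R.T@t
    u=und(c,px);D=np.c_[u,np.ones(len(u))]@R
    return o+D*((z-o[2])/D[:,2])[:,None]
def proj(c,X):
    r,_=cv2.Rodrigues(np.array(c["R"],float))
    return cv2.projectPoints(np.array(X,float).reshape(-1,1,3),r,np.array(c["t"],float),np.array(c["K"],float),np.array([c["k1"],0,0,0,0],float))[0].reshape(-1,2)
def save(c,n): cv2.imwrite(n,c["color"][:,:,::-1])
E
python3 - <<'E'
from h import *
for n in("scene","top"):
    c=cams.capture(n);save(c,f"pics/{n}0.png");np.save(f"{n}0.npy",c,allow_pickle=True)
    print(n,c["k1"],-np.array(c["R"]).T@c["t"],c["R"][2])
print(get_obs())
E
```

```text
scene -0.008269952108858336 [1257.13093866 -694.19689915  775.89432326] [-0.55243366  0.60420475 -0.57424183]
top -0.10351259466729722 [ 514.51420483   32.14634933 1085.20737707] [ 0.07623648 -0.00152498 -0.9970886 ]
{'time': 0.1, 'joint_positions': array([-1.48499741e+00,  3.42639301e-01,  1.52493196e+00,  4.25950223e-05,
        1.27542989e+00, -1.45991581e-01]), 'dq': array([-0.00014583, -0.00147976, -0.00305836,  0.00036265,  0.00033412,
        0.00130173]), 'tau': array([ 1.70973122e-03, -4.32003200e+01, -2.44694263e+01,  7.18804006e-02,
        5.25249972e-02, -5.10034954e-05]), 'tool_pos': array([ 120.60843565, -510.55472783,  213.81796923]), 'tcp_rot': array([-3.14020506e+00, -2.45199048e-04,  2.31777901e-01]), 'contact_force': array([ 0.60852385,  0.14443954, -0.18839927]), 'moment': array([-0.00978561, -0.00030204, -0.01792606]), 'finger_force': 0.0, 'grip_width': 91.59124999088195}
```

View pics/top0.png

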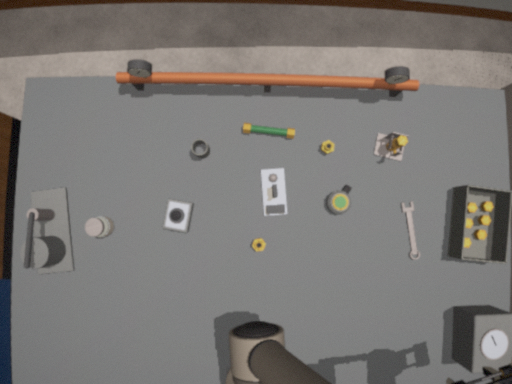

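View pics/scene0.png

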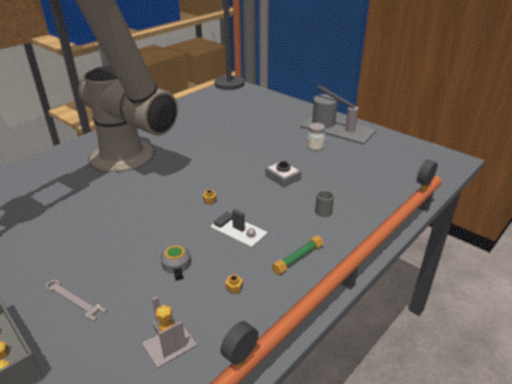

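The top view shows the button box at (178,216), the tray at (274,191) with its ball end up at (273,178) and counterweight at (275,209), and the gauge at (340,203). The scene view shows the box at (283,172), the tray at (239,228) and the gauge at (176,256). I'll measure these next.

```bash
cat > m.py <<'E'
from h import *
T=np.load("top0.npy",allow_pickle=True).item();S=np.load("scene0.npy",allow_pickle=True).item()
def blobs(c,box,f,amin=8):
    x0,y0,x1,y1=box;im=c["color"][y0:y1,x0:x1].astype(int)
    m=f(im[...,0],im[...,1],im[...,2]).astype(np.uint8)
    n,l,st,ce=cv2.connectedComponentsWithStats(m)
    return [(st[i,4],ce[i]+[x0,y0],st[i,:4]+[x0,y0,0,0],(l==i)) for i in range(1,n) if st[i,4]>=amin]
E
python3 - <<'E'
from m import *
wh=lambda r,g,b:(r+g+b)>450
for nm,c,box,zs in(("T tray",T,(250,155,300,230),7),("S tray",S,(195,195,280,250),7),("T box",T,(155,190,200,240),34),("S box",S,(255,150,310,190),34)):
    for a,ce,st,l in blobs(c,box,wh,30):
        cn=max(cv2.findContours(l.astype(np.uint8),0,1)[0],key=len)
        cn=cn.reshape(-1,2)+[box[0],box[1]]
        W=cast(c,cn,zs)[:,:2].astype(np.float32)
        print(nm,a,ce,st,cv2.minAreaRect(W))
gr=lambda r,g,b:(g>r+25)&(g>b+30)
for nm,c,box in(("T",T,(320,185,360,220)),("S",S,(155,240,200,275))):
    for a,ce,st,l in blobs(c,box,lambda r,g,b:(r>b+40)|(g>b+40)):
        cn=np.vstack([k.reshape(-1,2) for k in cv2.findContours(l.astype(np.uint8),0,1)[0]])+[box[0],box[1]]
        W=cast(c,cn,40)[:,:2].astype(np.float32)
        print(nm,"ring",a,ce,cv2.minEnclosingCircle(W),cast(c,[ce],40)[0])
dk=lambda r,g,b:(r+g+b)<110
for nm,c,box in(("T",T,(160,198,195,235)),("S",S,(265,155,300,180)),("Tt",T,(258,165,292,220)),("St",S,(205,203,270,245))):
    for a,ce,st,l in blobs(c,box,dk,5):print(nm,"dark",a,ce,st,[cast(c,[ce],z)[0].round(1) for z in(44,65)])
def crop(c,x0,y0,x1,y1,s):return cv2.resize(c["color"][y0:y1,x0:x1,::-1],None,fx=s,fy=s,interpolation=cv2.INTER_CUBIC)
a=crop(T,155,160,365,235,3.8);b=crop(S,150,150,310,280,2.5)
cv2.imwrite("pics/cA.png",a);cv2.imwrite("pics/cB.png",crop(S,150,145,315,275,4.5))
E
```

```text
T tray 915 [273.67978142 188.87868852] [260 167  28  49] ((589.7415161132812, -27.854801177978516), (145.0191650390625, 74.38944244384766), 5.890982151031494)
S tray 634 [241.94321767 232.61829653] [211 220  57  27] ((585.9693603515625, -26.119762420654297), (146.50894165039062, 77.03865814208984), 5.3705267906188965)
T box 445 [177.01123596 214.89662921] [164 200  26  31] ((510.9106750488281, 258.2392272949219), (67.28882598876953, 81.79483795166016), 81.25202941894531)
S box 165 [283.03636364 170.52121212] [268 163  30  15] ((506.35089111328125, 261.3503112792969), (67.24036407470703, 84.45117950439453), 82.01231384277344)
T ring 226 [339.91150442 201.6460177 ] ((561.5101928710938, -222.11239624023438), 25.050954818725586) [ 561.32823183 -221.76344665   40.        ]
S ring 241 [174.42323651 251.86307054] ((559.9518432617188, -221.36849975585938), 26.536426544189453) [ 560.15993215 -222.27801186   40.        ]
S dark 19 [283.21052632 164.57894737] [280 163   7   4] [array([502.6, 267.6,  44. ]), array([524.2, 240. ,  65. ])]
```

View pics/cA.png

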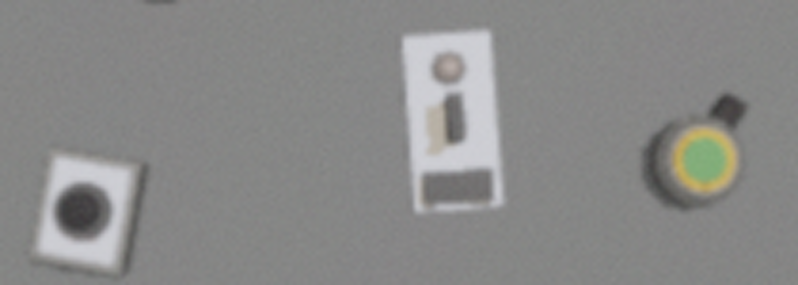

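View pics/cB.png

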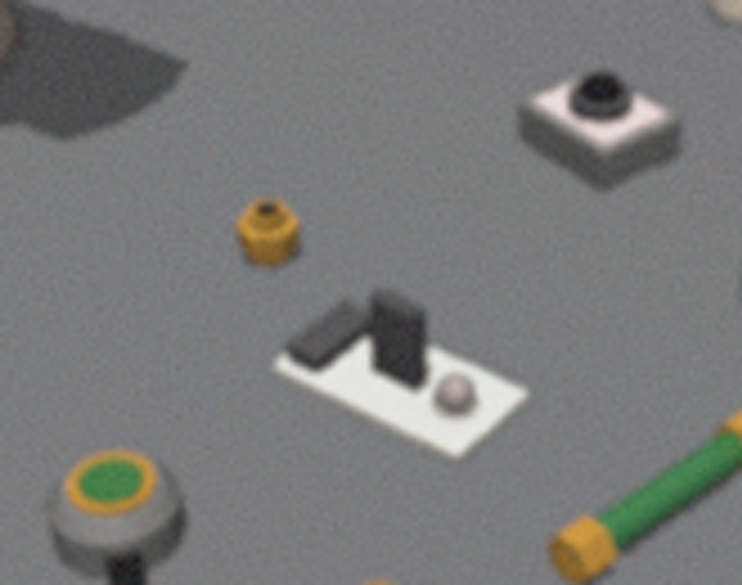

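The crops confirm the poses: the tray's ball end is at the top, slightly left. The fin top, ball and button stand clear, and the gauge glass is green with a brass ring. Next I'll triangulate the button, fin and ball.

```bash
cat >> h.py <<'E'
def ray(c,px):
    R=np.array(c["R"]);o=-R.T@np.array(c["t"]);d=R.T@np.r_[und(c,[px])[0],1];return o,d/np.linalg.norm(d)
def tri(c1,p1,c2,p2):
    o1,d1=ray(c1,p1);o2,d2=ray(c2,p2)
    s=np.linalg.lstsq(np.c_[d1,-d2],o2-o1,rcond=None)[0];a=o1+s[0]*d1;b=o2+s[1]*d2
    return (a+b)/2,np.linalg.norm(a-b)
def delta(target):
    from scipy.spatial.transform import Rotation as Ro
    o=get_obs();R=Ro.from_euler("xyz",o["tcp_rot"]).as_matrix()
    print("tcp",o["tool_pos"].round(1),o["tcp_rot"].round(4),"f",o["contact_force"].round(1),"shift mm",(R.T@(np.array(target)-o["tool_pos"])).round(1))
E
python3 - <<'E'
from m import *
for th in(120,160,200,240,300):
  for nm,c,box in(("T",T,(167,203,187,228)),("S",S,(272,158,295,178))):
    for a,ce,st,l in blobs(c,box,lambda r,g,b:(r+g+b)<th,5):print(th,nm,a,ce.round(2),st)
for th in(180,230,280):
  for nm,c,box in(("Tf",T,(263,165,285,220)),("Sf",S,(205,203,262,240))):
    for a,ce,st,l in blobs(c,box,lambda r,g,b:(r+g+b)<th,8):print(th,nm,a,ce.round(2),st)
print("button",tri(T,(176.4,215.3),S,(283.2,163.9)))
print("ball",tri(T,(155+448/3.8,160+67/3.8),S,(150+456/4.5,145+392/4.5)))
c,s=np.cos(.1),np.sin(.1);o=np.array([588.7,-27.4])
P=[[*(o+[c*x-s*y,s*x+c*y]),z] for x,y,z in[(70,35,7),(70,-35,7),(-70,-35,7),(18,6,65),(18,-6,65),(-18,-6,65),(-18,6,65),(42,0,15.5)]]
print((proj(T,P)-[155,160])*3.8,(proj(S,P)-[150,145])*4.5)
B=[[510,258.5,z] for z in(44,48,52)];print((proj(T,B)),(proj(S,B)))
E
```

```text
120 S 24 [283.17 164.58] [280 163   7   4]
160 S 38 [283.18 164.45] [279 162   9   6]
200 T 35 [174.8  216.14] [172 212   8   8]
200 S 47 [283.06 164.62] [279 162   9   6]
240 T 79 [175.51 215.06] [171 211  10  10]
240 S 89 [283.04 165.94] [278 161  11  10]
240 S 13 [273.85 176.23] [272 175   6   3]
300 T 107 [175.7  215.13] [170 210  12  11]
300 S 107 [283.22 165.81] [277 161  13  10]
300 S 26 [274.73 175.69] [272 173   9   5]
300 S 10 [292.2 176.5] [289 175   6   3]
180 Sf 127 [237.91 220.9 ] [231 213  13  17]
230 Sf 203 [235.36 220.72] [215 212  29  19]
280 Sf 335 [232.16 219.55] [214 210  31  21]
button (array([510.73845067, 255.39335881,  55.02666665]), np.float64(2.0044790522063725))
ball (array([630.51648293, -23.18189259,  17.77267194]), np.float64(1.562107974210831))
[[400.23677853  36.36090656]
 [487.30458411  29.81962722]
 [501.81223685 204.41452104]
 [445.36519258  91.76429951]
 [461.19345325  90.56150927]
 [465.06058905 138.03583081]
 [449.1921876  139.2533066 ]
 [447.19676845  66.62387085]] [[527.68668195 393.25305198]
 [457.44830802 456.57940439]
 [272.34641465 366.5733669 ]
 [426.76890587 308.56442102]
 [414.16224412 318.74676536]
 [365.6092089  296.87366468]
 [378.34970082 286.98610599]
 [454.65810014 395.07793394]]
[[175.91488075 215.27513981]
 [175.61890607 215.27302455]
 [175.32067351 215.27088897]] [[283.22303546 166.50562147]
 [283.26030398 165.4112532 ]
 [283.29769137 164.31331376]]
```

```bash
python3 -m creep '[{"hand":0,"spin":7.5},{"tx":0.048,"ty":-0.034},{"tx":0.048,"ty":-0.034},{"tx":0.048,"ty":-0.034},{"tx":0.048,"ty":-0.034}]'; python3 -m creep '[{"tx":0.048,"ty":-0.034},{"tx":0.048,"ty":-0.034},{"tx":0.048,"ty":-0.034},{"tx":0.048,"ty":-0.034}]'; python3 -c "
from h import *
delta([510.5,257.5,110])"
```

```text
tcp [ 120.6 -510.6  213.8] [-3.1402e+00 -2.0000e-04  2.3180e-01] f [ 0.6  0.1 -0.2] shift mm [ 555.9 -657.8  104.9]invalid input at $[0]: expected keys hand, tx, ty, tz, spin
invalid input at $[0]: expected keys hand, tx, ty, tz, spin
```

All keys are required in every row.

```bash
python3 -m creep '[{"hand":0,"tx":0,"ty":0,"tz":0,"spin":7.5},{"hand":0,"tx":0.048,"ty":-0.034,"tz":0,"spin":0},{"hand":0,"tx":0.048,"ty":-0.034,"tz":0,"spin":0},{"hand":0,"tx":0.048,"ty":-0.034,"tz":0,"spin":0},{"hand":0,"tx":0.048,"ty":-0.034,"tz":0,"spin":0}]'; python3 -m creep '[{"hand":0,"tx":0.048,"ty":-0.034,"tz":0,"spin":0},{"hand":0,"tx":0.048,"ty":-0.034,"tz":0,"spin":0},{"hand":0,"tx":0.048,"ty":-0.034,"tz":0,"spin":0},{"hand":0,"tx":0.048,"ty":-0.034,"tz":0,"spin":0},{"hand":0,"tx":0,"ty":0,"tz":0,"spin":0}]'; python3 -c "
from h import *
delta([510.5,257.5,110])"
```

```text
time: 0.72
tool_pos: [299.0, -354.9, 214.2]
tcp_rot: [-3.141, 0.0, 0.1]
contact_force: [0.7, -0.0, -1.0]
grip_width: 46.3
finger_force: 0.0
time: 1.35
tool_pos: [477.3, -198.7, 213.8]
tcp_rot: [-3.141, 0.0, 0.106]
contact_force: [-0.1, -1.2, -0.1]
grip_width: 0.8
finger_force: 0.0
tcp [ 477.3 -198.7  213.8] [-3.1407e+00  1.0000e-04  1.0640e-01] f [-0.1 -1.2 -0.1] shift mm [  81.4 -450.   104.2]
```

```bash
python3 -m creep '[{"hand":0,"tx":0.010,"ty":-0.056,"tz":0,"spin":0},{"hand":0,"tx":0.010,"ty":-0.056,"tz":0,"spin":0},{"hand":0,"tx":0.010,"ty":-0.056,"tz":0,"spin":0},{"hand":0,"tx":0.010,"ty":-0.056,"tz":0,"spin":0},{"hand":0,"tx":0.010,"ty":-0.056,"tz":0,"spin":0}]'; python3 -m creep '[{"hand":0,"tx":0.010,"ty":-0.056,"tz":0.02,"spin":0},{"hand":0,"tx":0.010,"ty":-0.056,"tz":0.02,"spin":0},{"hand":0,"tx":0.010,"ty":-0.056,"tz":0.02,"spin":0},{"hand":0,"tx":0,"ty":0,"tz":0.03,"spin":0},{"hand":0,"tx":0,"ty":0,"tz":0,"spin":0}]'; python3 -c "
from h import *
delta([510.5,257.5,75])"
```

```text
time: 1.98
tool_pos: [496.4, 82.7, 214.3]
tcp_rot: [3.141, 0.0, 0.1]
contact_force: [0.6, -0.2, -0.3]
grip_width: 0.3
finger_force: 0.0
time: 2.6
tool_pos: [507.9, 251.1, 121.9]
tcp_rot: [3.14, 0.006, 0.101]
contact_force: [0.5, -0.8, 0.0]
grip_width: 0.4
finger_force: 0.0
tcp [507.9 251.1 121.9] [3.1397 0.006  0.1012] f [ 0.5 -0.8  0. ] shift mm [ 3.5 -6.2 46.9]
```

```bash
python3 -m creep '[{"hand":0,"tx":0.003,"ty":-0.006,"tz":0.02,"spin":0},{"hand":0,"tx":0,"ty":0,"tz":0.022,"spin":0},{"hand":0,"tx":0,"ty":0,"tz":0,"spin":0}]'; python3 -m creep '[{"hand":0,"tx":0,"ty":0,"tz":0.004,"spin":0},{"hand":0,"tx":0,"ty":0,"tz":0.003,"spin":0},{"hand":0,"tx":0,"ty":0,"tz":0,"spin":0}]';python3 - <<'E'
from h import *
c=cams.capture("scene");cv2.imwrite("pics/p1.png",cv2.resize(c["color"][110:200,230:340,::-1],None,fx=6,fy=6,interpolation=2))
E
```

```text
time: 2.98
tool_pos: [511.9, 256.9, 82.3]
tcp_rot: [3.141, 0.002, 0.099]
contact_force: [-0.2, 0.2, -0.6]
grip_width: 0.3
finger_force: 0.0
time: 3.35
tool_pos: [512.3, 258.3, 75.8]
tcp_rot: [3.142, -0.0, 0.101]
contact_force: [0.3, 0.7, -0.4]
grip_width: 0.7
finger_force: 0.0
```

View pics/p1.png

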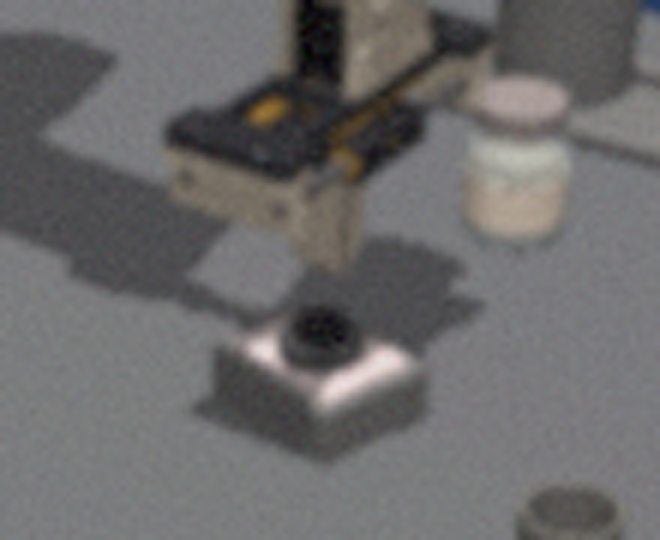

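The fingertips, at about (325,270), are over the button top at (322,320) and still clear of it. I'll descend in small steps, watching the force.

```bash
python3 -m creep '[{"hand":0,"tx":0,"ty":0,"tz":0.004,"spin":0},{"hand":0,"tx":0,"ty":0,"tz":0.004,"spin":0},{"hand":0,"tx":0,"ty":0,"tz":0,"spin":0}]'; python3 -m creep '[{"hand":0,"tx":0,"ty":0,"tz":0.003,"spin":0},{"hand":0,"tx":0,"ty":0,"tz":0,"spin":0}]';
```

```text
time: 3.78
tool_pos: [511.8, 258.3, 66.8]
tcp_rot: [3.141, 0.001, 0.101]
contact_force: [0.1, -1.0, -0.9]
grip_width: 0.1
finger_force: 0.0
time: 4.03
tool_pos: [512.0, 258.3, 64.1]
tcp_rot: [3.141, 0.0, 0.101]
contact_force: [0.1, 0.4, 0.1]
grip_width: 0.4
finger_force: 0.0
```

```bash
python3 -m creep '[{"hand":0,"tx":0,"ty":0,"tz":0.003,"spin":0},{"hand":0,"tx":0,"ty":0,"tz":0,"spin":0}]'; python3 -m creep '[{"hand":0,"tx":0,"ty":0,"tz":0.003,"spin":0},{"hand":0,"tx":0,"ty":0,"tz":0,"spin":0}]'
```

```text
time: 4.28
tool_pos: [512.0, 258.3, 61.1]
tcp_rot: [3.141, 0.0, 0.101]
contact_force: [0.1, 1.1, -0.1]
grip_width: 0.2
finger_force: 0.0
time: 4.53
tool_pos: [511.9, 258.3, 58.1]
tcp_rot: [3.141, 0.001, 0.101]
contact_force: [-0.1, -0.3, -0.2]
grip_width: 0.2
finger_force: 0.0
```

```bash
python3 -m creep '[{"hand":0,"tx":0,"ty":0,"tz":0.002,"spin":0},{"hand":0,"tx":0,"ty":0,"tz":0,"spin":0}]'
```

```text
time: 4.78
tool_pos: [512.0, 258.3, 56.2]
tcp_rot: [3.141, 0.0, 0.101]
contact_force: [0.0, -0.3, 0.1]
grip_width: 0.6
finger_force: 0.0
```

```bash
python3 -m creep '[{"hand":0,"tx":0,"ty":0,"tz":0.002,"spin":0},{"hand":0,"tx":0,"ty":0,"tz":0,"spin":0}]'; python3 - <<'E'
from h import *
c=cams.capture("scene");cv2.imwrite("pics/p2.png",cv2.resize(c["color"][110:200,230:340,::-1],None,fx=6,fy=6,interpolation=2))
print(proj(c,[[512,258,40]])-[230,110])
E
```

```text
time: 5.03
tool_pos: [512.0, 258.3, 54.2]
tcp_rot: [3.141, 0.0, 0.101]
contact_force: [-0.3, -0.5, 0.4]
grip_width: 0.4
finger_force: 0.0
[[53.58014458 57.87817726]]
```

View pics/p2.png

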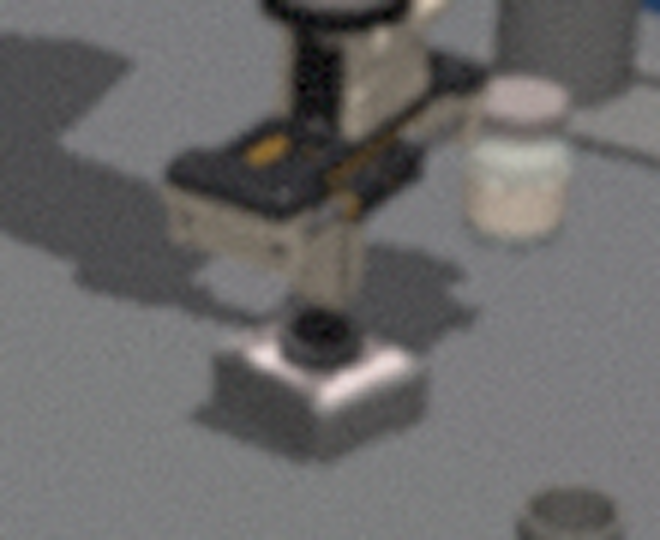

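The beige fingertip at (325,305) looks just above the button at (322,325), though the measured height says it should touch. I'll check the horizontal alignment from the top camera.

```bash
python3 - <<'E'
from h import *
c=cams.capture("top");cv2.imwrite("pics/p3.png",cv2.resize(c["color"][170:250,135:225,::-1],None,fx=7,fy=7,interpolation=2))
print((proj(c,[[512,258,40],[512,258,100],[512,258,150],[510.5,258,45]])-[135,170])*7)
T=np.load("top0.npy",allow_pickle=True).item();print(abs(np.array(T["R"])-c["R"]).max(),T["t"]-c["t"])
E
```

```text
[[289.81592909 312.19359605]
 [257.33129057 311.67214107]
 [227.13153708 311.1809452 ]
 [287.11847264 315.75411409]]
0.0 [0. 0. 0.]
```

View pics/p3.png

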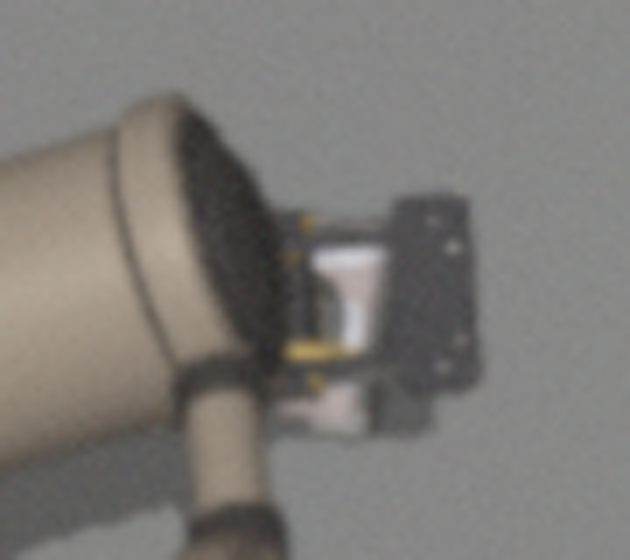

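The gripper sits over the box horizontally, so I'll keep descending under force watch.

```bash
python3 -m creep '[{"hand":0,"tx":0,"ty":0,"tz":0.002,"spin":0},{"hand":0,"tx":0,"ty":0,"tz":0,"spin":0}]' | grep -E 'pos|contact'
```

```text
tool_pos: [512.0, 258.3, 52.2]
contact_force: [0.4, 0.0, -0.0]
```

```bash
python3 -m creep '[{"hand":0,"tx":0,"ty":0,"tz":0.002,"spin":0},{"hand":0,"tx":0,"ty":0,"tz":0,"spin":0}]' | grep -E 'pos|contact'
```

```text
tool_pos: [512.0, 258.3, 50.2]
contact_force: [-0.1, -0.4, -0.3]
```

```bash
python3 -m creep '[{"hand":0,"tx":0,"ty":0,"tz":0.002,"spin":0},{"hand":0,"tx":0,"ty":0,"tz":0,"spin":0}]' | grep -E 'pos|contact'
```

```text
tool_pos: [512.0, 258.3, 48.2]
contact_force: [-0.5, -0.7, 0.8]
```

```bash
python3 -m creep '[{"hand":0,"tx":0,"ty":0,"tz":0.002,"spin":0},{"hand":0,"tx":0,"ty":0,"tz":0,"spin":0}]' | grep -E 'pos|contact'; python3 - <<'E'
from h import *
c=cams.capture("scene");cv2.imwrite("pics/p4.png",cv2.resize(c["color"][130:190,250:320,::-1],None,fx=10,fy=10,interpolation=2))
print((proj(c,[[512,258,32.5],[512,258,52]])-[250,130])*10)
E
```

```text
tool_pos: [512.0, 258.3, 46.2]
contact_force: [0.4, 0.1, 0.0]
[[335.09535523 399.15103043]
 [336.93998466 345.93142442]]
```

View pics/p4.png

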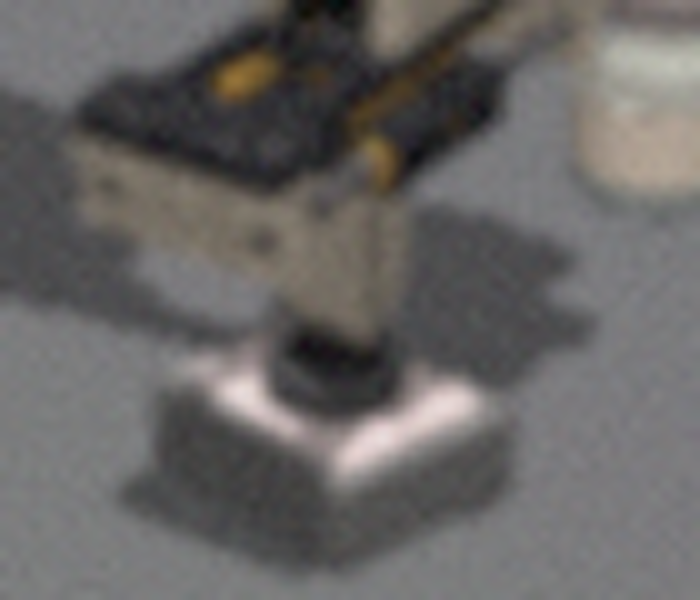

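The fingertip edge at (345,340) is right at the button's top, centred at (335,345), so contact should come soon.

```bash
python3 -m creep '[{"hand":0,"tx":0,"ty":0,"tz":0.002,"spin":0},{"hand":0,"tx":0,"ty":0,"tz":0,"spin":0}]' | grep -E 'pos|contact'
```

```text
tool_pos: [512.3, 258.4, 44.4]
contact_force: [0.7, 0.9, 1.7]
```

```bash
python3 -m creep '[{"hand":0,"tx":0,"ty":0,"tz":0.002,"spin":0},{"hand":0,"tx":0,"ty":0,"tz":0,"spin":0}]' | grep -E 'pos|contact'
```

```text
tool_pos: [512.3, 258.4, 42.4]
contact_force: [0.6, 0.2, 2.8]
```

```bash
python3 -m creep '[{"hand":0,"tx":0,"ty":0,"tz":0.002,"spin":0},{"hand":0,"tx":0,"ty":0,"tz":0,"spin":0}]' | grep -E 'pos|contact'
```

```text
tool_pos: [512.3, 258.4, 40.4]
contact_force: [-0.1, 0.7, 5.0]
```

```bash
python3 -m creep '[{"hand":0,"tx":0,"ty":0,"tz":0.001,"spin":0},{"hand":0,"tx":0,"ty":0,"tz":0,"spin":0}]' | grep -E 'pos|contact'
```

```text
tool_pos: [512.3, 258.4, 39.5]
contact_force: [-0.5, 0.0, 5.5]
```

```bash
python3 -m creep '[{"hand":0,"tx":0,"ty":0,"tz":0.001,"spin":0},{"hand":0,"tx":0,"ty":0,"tz":0,"spin":0}]' | grep -E 'pos|contact'
```

```text
tool_pos: [512.3, 258.4, 38.5]
contact_force: [0.1, 1.1, 4.8]
```

```bash
python3 -m creep '[{"hand":0,"tx":0,"ty":0,"tz":0.0005,"spin":0},{"hand":0,"tx":0,"ty":0,"tz":0,"spin":0}]' | grep -E 'pos|contact'
```

```text
tool_pos: [512.3, 258.4, 38.4]
contact_force: [-0.2, 0.1, 8.2]
```

```bash
python3 -m creep '[{"hand":0,"tx":0,"ty":0,"tz":0.001,"spin":0},{"hand":0,"tx":0,"ty":0,"tz":0,"spin":0}]' | grep -E 'pos|contact'
```

```text
tool_pos: [512.4, 258.4, 38.3]
contact_force: [-2.6, -0.7, 14.6]
```

The button bottomed at about 6 mm of travel, 14.6 N. I'm lifting off now.

```bash
python3 -m creep '[{"hand":0,"tx":0,"ty":0,"tz":-0.01,"spin":0},{"hand":0,"tx":0,"ty":0,"tz":-0.03,"spin":0},{"hand":0,"tx":0,"ty":0,"tz":-0.05,"spin":0},{"hand":1,"tx":0,"ty":0,"tz":-0.04,"spin":0},{"hand":1,"tx":0,"ty":0,"tz":0,"spin":0}]'; python3 -c "
from h import *
delta([588.7,-27.4,165])"
```

```text
time: 8.55
tool_pos: [513.5, 258.9, 169.8]
tcp_rot: [-3.14, -0.006, 0.101]
contact_force: [0.3, -0.0, -0.5]
grip_width: 16.0
finger_force: 0.0
tcp [513.5 258.9 169.8] [-3.1404 -0.0055  0.1009] f [ 0.3 -0.  -0.5] shift mm [ 45.9 292.4   4.7]
```

```bash
python3 -m creep '[{"hand":1,"tx":0.0115,"ty":0.058,"tz":0,"spin":0},{"hand":1,"tx":0.0115,"ty":0.058,"tz":0,"spin":0},{"hand":1,"tx":0.0115,"ty":0.058,"tz":0,"spin":0},{"hand":1,"tx":0.0115,"ty":0.058,"tz":0,"spin":0},{"hand":1,"tx":0,"ty":0.05,"tz":0,"spin":0}]';python3 -m creep '[{"hand":1,"tx":0,"ty":0.0104,"tz":0,"spin":0},{"hand":1,"tx":0,"ty":0,"tz":0,"spin":0},{"hand":1,"tx":0,"ty":0,"tz":0.04,"spin":0},{"hand":1,"tx":0,"ty":0,"tz":0,"spin":0}]'; python3 - <<'E'
from h import *
delta([588.7,-27.4,110])
c=cams.capture("scene");cv2.imwrite("pics/p5.png",cv2.resize(c["color"][130:255,170:310,::-1],None,fx=4.8,fy=4.8,interpolation=2))
print((proj(c,[[588.7,-27.4,65],[588.7,-27.4,100],[588.7,-27.4,125],[588.7-4,20,125],[588.7+4,-73,125]])-[170,130])*4.8)
E
```

```text
time: 9.18
tool_pos: [585.9, -19.7, 164.8]
tcp_rot: [-3.141, 0.003, 0.1]
contact_force: [-0.7, -0.4, -0.1]
grip_width: 65.6
finger_force: 0.0
time: 9.68
tool_pos: [584.8, -25.8, 124.0]
tcp_rot: [-3.139, 0.007, 0.103]
contact_force: [0.2, -0.3, -0.4]
grip_width: 91.4
finger_force: 0.0
tcp [584.8 -25.8 124. ] [-3.1393  0.0071  0.1028] f [ 0.2 -0.3 -0.4] shift mm [ 3.8  2.  14. ]
[[326.46667631 394.87468566]
 [324.60844352 342.96065022]
 [323.24170748 304.76379609]
 [378.16442946 265.06085471]
 [267.74966225 345.14268685]]
```

View pics/p5.png

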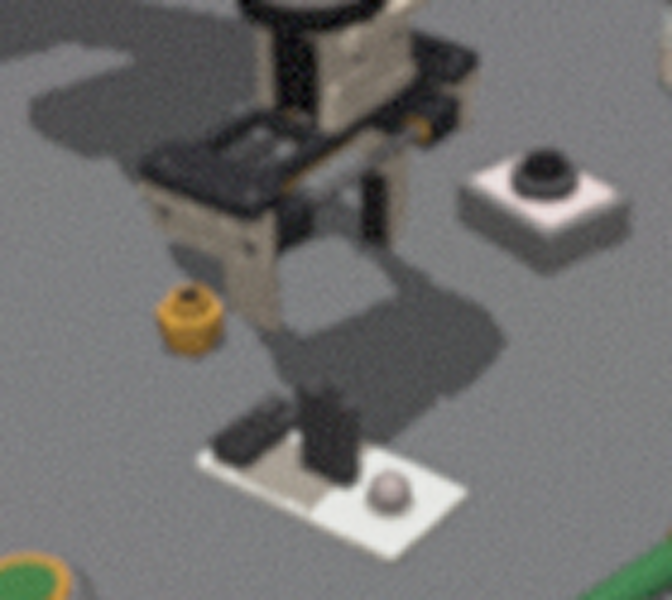

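The button is back up. The fingers straddle the fin line, tips at (265,325) and (380,240), midpoint (322,283), which puts the tips near z = 137 with the reading at 124. Both this and the button contact put the tips about 10 mm above the TCP reading rather than 14 mm below, so I'll use that measured offset for the grasp height.

```bash
python3 -m creep '[{"hand":1,"tx":0.003,"ty":0.001,"tz":0.03,"spin":0},{"hand":1,"tx":0,"ty":0,"tz":0.025,"spin":0},{"hand":1,"tx":0,"ty":0,"tz":0.02,"spin":0},{"hand":1,"tx":0,"ty":0,"tz":0,"spin":0},{"hand":1,"tx":0,"ty":0,"tz":0,"spin":0}]'; python3 - <<'E'
from m import *
delta([588.7,-27.4,20])
c=cams.capture("scene");np.save("s1.npy",c,allow_pickle=True)
t=cams.capture("top");np.save("t1.npy",t,allow_pickle=True)
be=lambda r,g,b:(r-b>18)&(r+g+b>200)&(r-g<40)
for n,cc,box in(("S",c,(190,150,270,240)),("T",t,(230,140,330,240))):
  for a,ce,st,l in blobs(cc,box,be,12):
    ys,xs=np.nonzero(l);k=ys.argmax();print(n,a,ce.round(1),st,"lowest",xs[ys==ys.max()].mean()+box[0],ys.max()+box[1])
for z in(45,55,65):print(z,proj(c,[[589+4.6+9,-27.4-46,z],[589+4.6-9,-27.4-46,z],[589-4.6+9,18.6,z]]).round(1).tolist())
E
```

```text
time: 10.35
tool_pos: [591.5, -28.3, 53.6]
tcp_rot: [3.141, -0.002, 0.102]
contact_force: [0.6, 0.6, 0.6]
grip_width: 91.8
finger_force: 0.0
tcp [591.5 -28.3  53.6] [ 3.1409e+00 -2.4000e-03  1.0160e-01] f [0.6 0.6 0.6] shift mm [-2.8 -1.2 33.6]
S 55 [254.7 156.1] [251 152   9  12] lowest 252.0 163
S 140 [245.5 171.6] [239 162  17  21] lowest 241.0 182
S 13 [258.1 181.6] [256 180   4   5] lowest 258.5 184
S 18 [204.5 198.2] [203 195   5   8] lowest 206.0 202
S 113 [219.4 205.8] [208 198  21  18] lowest 222.0 215
S 91 [230.7 232. ] [220 226  22  12] lowest 236.33333333333334 237
T 108 [325.2 146.5] [320 140  10  14] lowest 327.0 153
T 2315 [286.6 175.9] [254 150  66  51] lowest 299.5 200
T 203 [257.6 199. ] [249 192  22  16] lowest 256.0 207
T 135 [308.3 210.2] [304 203  10  16] lowest 310.0 218
T 1144 [273.7 230.7] [241 211  74  29] lowest 277.463768115942 239
45 [[229.8, 228.7], [224.8, 225.8], [251.2, 211.2]]
55 [[229.6, 225.6], [224.7, 222.7], [251.2, 208.2]]
65 [[229.5, 222.6], [224.5, 219.7], [251.1, 205.2]]
```

```bash
python3 - <<'E'
from h import *
c=np.load("s1.npy",allow_pickle=True).item();t=np.load("t1.npy",allow_pickle=True).item()
def v(c,x0,y0,w,h,s,P):
    im=cv2.resize(c["color"][y0:y0+h,x0:x0+w,::-1],None,fx=s,fy=s,interpolation=2)
    for p in P:
        q=((proj(c,[p])[0]-[x0,y0]+.5)*s).astype(int);cv2.circle(im,tuple(int(k) for k in q),2,(0,0,255),-1)
    return im
def f(sx,sy,z): # finger point in tool frame
    a=.1016;return [591.5+np.cos(a)*sx-np.sin(a)*sy,-28.3+np.sin(a)*sx+np.cos(a)*sy,z]
P=[f(9.5,-s*46,z) for s in(1,-1) for z in(40,60,80)]
a=v(c,195,145,80,100,5.9,P);b=v(t,235,130,100,148,4,P)
h=min(a.shape[0],b.shape[0]);cv2.imwrite("pics/p6.png",np.hstack([a[:590],np.pad(b,((0,max(0,590-b.shape[0])),(0,0),(0,0)))[:590,:320]]))
E
```

```text
(no output)
```

View pics/p6.png

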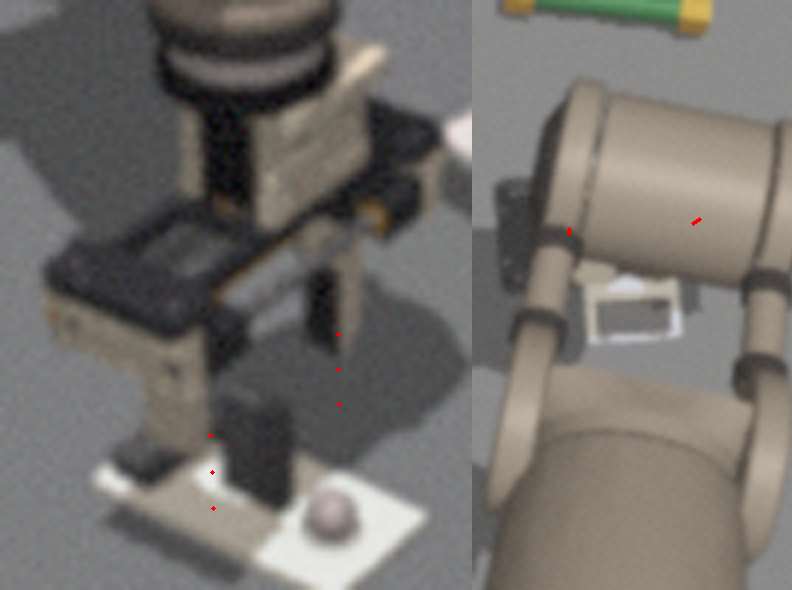

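In the last picture the finger bottoms are at (205,458) and (345,355), which puts the tips near z = 69 for a reading of 53.6. The fin is centred between them and the ball is clear. I'm lowering to a reading of about 18 and gripping.

```bash
python3 -m creep '[{"hand":1,"tx":-0.002,"ty":0,"tz":0.01,"spin":0},{"hand":1,"tx":0,"ty":0,"tz":0.01,"spin":0},{"hand":1,"tx":0,"ty":0,"tz":0.01,"spin":0},{"hand":0.4,"tx":0,"ty":0,"tz":0.005,"spin":0},{"hand":0.4,"tx":0,"ty":0,"tz":0,"spin":0}]'; python3 -m creep '[{"hand":0.25,"tx":0,"ty":0,"tz":0,"spin":0},{"hand":0.2,"tx":0,"ty":0,"tz":0,"spin":0},{"hand":0.18,"tx":0,"ty":0,"tz":0,"spin":0},{"hand":0.16,"tx":0,"ty":0,"tz":0,"spin":0},{"hand":0.14,"tx":0,"ty":0,"tz":0,"spin":0}]'; python3 -m creep '[{"hand":0.12,"tx":0,"ty":0,"tz":0,"spin":0},{"hand":0.1,"tx":0,"ty":0,"tz":0,"spin":0},{"hand":0,"tx":0,"ty":0,"tz":0,"spin":0},{"hand":0,"tx":0,"ty":0,"tz":0,"spin":0},{"hand":0,"tx":0,"ty":0,"tz":0,"spin":0}]'
```

```text
time: 11.08
tool_pos: [588.1, -28.8, 16.2]
tcp_rot: [-3.141, 0.001, 0.101]
contact_force: [-0.1, -0.2, 1.0]
grip_width: 76.5
finger_force: 0.0
time: 11.7
tool_pos: [588.5, -28.8, 17.0]
tcp_rot: [3.141, -0.0, 0.101]
contact_force: [0.1, -0.0, -0.6]
grip_width: 26.3
finger_force: 0.0
time: 12.32
tool_pos: [588.4, -28.6, 16.9]
tcp_rot: [-3.141, 0.0, 0.101]
contact_force: [-1.2, 2.9, 1.3]
grip_width: 12.0
finger_force: 30.0
```

```bash
python3 -m creep '[{"hand":0,"tx":0,"ty":0,"tz":-0.002,"spin":0},{"hand":0,"tx":0,"ty":0,"tz":-0.004,"spin":0},{"hand":0,"tx":0,"ty":0,"tz":-0.007,"spin":0},{"hand":0,"tx":0,"ty":0,"tz":-0.009,"spin":0},{"hand":0,"tx":0,"ty":0,"tz":-0.01,"spin":0}]' ;python3 -m creep '[{"hand":0,"tx":0,"ty":0,"tz":-0.01,"spin":0},{"hand":0,"tx":0,"ty":0,"tz":-0.01,"spin":0},{"hand":0,"tx":0,"ty":0,"tz":-0.01,"spin":0},{"hand":0,"tx":0,"ty":0,"tz":-0.01,"spin":0},{"hand":0,"tx":0,"ty":0,"tz":-0.01,"spin":0}]' ;python3 -m creep '[{"hand":0,"tx":0,"ty":0,"tz":-0.01,"spin":0},{"hand":0,"tx":0,"ty":0,"tz":-0.01,"spin":0},{"hand":0,"tx":0,"ty":0,"tz":-0.01,"spin":0},{"hand":0,"tx":0,"ty":0,"tz":-0.006,"spin":0},{"hand":0,"tx":0,"ty":0,"tz":-0.002,"spin":0}]'
python3 - <<'E'
from m import *
import time
delta([519,-226,138])
print(get_obs()["moment"])
c=cams.capture("scene");np.save("s2.npy",c,allow_pickle=True)
for a,ce,st,l in blobs(c,(190,140,300,250),lambda r,g,b:(r+g+b>520)&(abs(r-b)<40),20):
    ys,xs=np.nonzero(l);xs=xs+190;ys=ys+140
    print(a,ce.round(1),st,"L",xs.min(),ys[xs==xs.min()].mean(),"R",xs.max(),ys[xs==xs.max()].mean(),"B",xs[ys==ys.max()].mean(),ys.max(),"T",xs[ys==ys.min()].mean(),ys.min())
co,si=np.cos(.1),np.sin(.1)
for z in(100,120,127):print(z,proj(c,[[588.7+co*x-si*y,-27.9+si*x+co*y,z] for x,y in((-70,-35),(70,-35),(70,35),(42,0))]).round(1).tolist())
E
```

```text
time: 12.95
tool_pos: [588.5, -28.9, 49.7]
tcp_rot: [3.141, -0.0, 0.101]
contact_force: [-0.2, 0.0, -3.0]
grip_width: 12.0
finger_force: 30.0
time: 13.58
tool_pos: [588.4, -28.8, 99.6]
tcp_rot: [3.142, 0.0, 0.101]
contact_force: [0.4, -0.1, -3.2]
grip_width: 11.8
finger_force: 30.0
time: 14.2
tool_pos: [588.6, -28.8, 137.3]
tcp_rot: [3.141, -0.001, 0.101]
contact_force: [-0.1, 0.3, -3.2]
grip_width: 12.0
finger_force: 30.0
tcp [588.6 -28.8 137.3] [ 3.1413e+00 -6.0000e-04  1.0090e-01] f [-0.1  0.3 -3.2] shift mm [-89.1 189.2  -0.7]
[ 0.00573643  0.06025967 -0.0455808 ]
124 [283.1 170.6] [269 164  29  13] L 269 167.0 R 297 170.0 B 284.5 176 T 274.5 164
22 [211.4 190.6] [208 189   8   4] L 208 189.5 R 215 191.5 B 213.0 192 T 209.5 189
273 [250.8 199.4] [235 189  32  20] L 235 200.5 R 266 195.5 B 249.5 208 T 251.0 189
76 [227.3 194. ] [221 190  14   9] L 221 193.0 R 234 195.0 B 230.5 198 T 225.0 190
100 [[208.1, 198.7], [251.1, 218.0], [267.5, 204.4], [250.5, 207.2]]
120 [[207.6, 192.4], [251.0, 211.5], [267.5, 198.0], [250.4, 200.8]]
127 [[207.4, 190.2], [251.0, 209.2], [267.6, 195.7], [250.4, 198.5]]
```

The lift worked: the tray is level, its corners match deck z = 127, and the load is 3.2 N, so the ball is aboard. I'll carry it smoothly over the gauge.

```bash
python3 -m creep '[{"hand":0,"tx":-0.0016,"ty":0.0035,"tz":0,"spin":0},{"hand":0,"tx":-0.0033,"ty":0.007,"tz":0,"spin":0},{"hand":0,"tx":-0.005,"ty":0.0105,"tz":0,"spin":0},{"hand":0,"tx":-0.0066,"ty":0.014,"tz":0,"spin":0},{"hand":0,"tx":-0.0066,"ty":0.014,"tz":0,"spin":0}]' >/dev/null;python3 -m creep '[{"hand":0,"tx":-0.0066,"ty":0.014,"tz":0,"spin":0},{"hand":0,"tx":-0.0066,"ty":0.014,"tz":0,"spin":0},{"hand":0,"tx":-0.0066,"ty":0.014,"tz":0,"spin":0},{"hand":0,"tx":-0.0066,"ty":0.014,"tz":0,"spin":0},{"hand":0,"tx":-0.0066,"ty":0.014,"tz":0,"spin":0}]' >/dev/null;python3 -m creep '[{"hand":0,"tx":-0.0066,"ty":0.014,"tz":0,"spin":0},{"hand":0,"tx":-0.0066,"ty":0.014,"tz":0,"spin":0},{"hand":0,"tx":-0.0066,"ty":0.014,"tz":0,"spin":0},{"hand":0,"tx":-0.0066,"ty":0.014,"tz":0,"spin":0},{"hand":0,"tx":-0.004,"ty":0.0084,"tz":0,"spin":0}]';python3 -m creep '[{"hand":0,"tx":-0.002,"ty":0.0042,"tz":0,"spin":0},{"hand":0,"tx":-0.001,"ty":0.0024,"tz":0,"spin":0},{"hand":0,"tx":0,"ty":0,"tz":0,"spin":0},{"hand":0,"tx":0,"ty":0,"tz":0,"spin":0}]'
cat > chk.py <<'E'
from m import *
delta([519,-226.2,137.3])
c=cams.capture("scene");np.save("s3.npy",c,allow_pickle=True)
for a,ce,st,l in blobs(c,(150,170,260,270),lambda r,g,b:(r+g+b>520)&(abs(r-b)<40),20):
    ys,xs=np.nonzero(l);xs=xs+150;ys=ys+170
    print(a,ce.round(1),st,"L",xs.min(),ys[xs==xs.min()].mean(),"R",xs.max(),ys[xs==xs.max()].mean(),"B",xs[ys==ys.max()].mean(),ys.max(),"T",xs[ys==ys.min()].mean(),ys.min())
co,si=np.cos(.1),np.sin(.1)
for z in(100,120,127):print(z,proj(c,[[519+co*x-si*y,-226.2+si*x+co*y,z] for x,y in((-70,-35),(70,-35),(70,35),(42,0))]).round(1).tolist())
t=cams.capture("top");np.save("t3.npy",t,allow_pickle=True)
E
python3 chk.py
```

```text
time: 16.12
tool_pos: [520.5, -221.1, 136.9]
tcp_rot: [3.141, -0.0, 0.1]
contact_force: [-0.5, 0.4, -2.1]
grip_width: 11.3
finger_force: 30.0
time: 16.62
tool_pos: [518.7, -226.5, 136.9]
tcp_rot: [-3.142, -0.0, 0.101]
contact_force: [0.5, -0.3, -3.1]
grip_width: 11.6
finger_force: 30.0
tcp [ 518.7 -226.5  136.9] [-3.1416 -0.      0.1013] f [ 0.5 -0.3 -3.1] shift mm [ 0.4 -0.3 -0.4]
339 [170.9 225. ] [153 213  36  23] L 153 226.5 R 188 220.5 B 167.5 235 T 173.5 213
25 [151.6 220.2] [150 217   5   7] L 150 220.0 R 154 220.0 B 150.5 223 T 150.0 217
100 [[128.7, 223.1], [169.7, 245.5], [190.8, 229.7], [171.9, 232.9]]
120 [[127.3, 216.5], [168.7, 238.8], [190.0, 223.1], [170.9, 226.3]]
127 [[126.8, 214.2], [168.3, 236.4], [189.8, 220.7], [170.6, 223.9]]
```

The tray corners and weight check out: it is level at about 80 mm above the glass, and the pocket is within about 1–2 mm of the glass centre. I'm handing in.

```bash
python3 -c "
from plant import *
o=get_obs();print(o['time'],abs(o['dq']).max(),o['contact_force']);print(close_job())"
```

```text
16.725 0.0033593339467597153 [-0.73335406 -0.47151318 -3.38909587]
the job is handed in; nothing more can be done
None
```

The job is handed in: I pressed the button fully down and it sprang back up, and the arm is holding the tray level and still by its fin. From the camera and force readings, the ball is aboard, and the pocket is within about 2 mm of straight above the glass, with the tray's underside about 80 mm over it.

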